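# Lock the test fixture by its L-slot knob

## Task

Lock the test fixture for the next measurement: push the red knob along the L-shaped slot of the blue guide plate to the corner, then round the corner and fully home to the end of the short leg inside the green ring. It is only to be pushed: do not lift it off the plate or tip it over, and leave the brass weight, terminal box, jar and screwdriver where they are.

Things in the scene. Friction and masses are not known exactly. Their poses are not given: they have to be found in the camera images.
- fixture: Fixed test fixture: a blue guide plate, 180 (x) by 240 (y) by 18 mm, on posts over an aluminium base; its flat top is 50 mm above the bench. Origin on the bench under the plate's centre. An L slot 14 mm wide goes through it: long leg 110 mm along fixture +y (slot_start to slot_corner), short leg 65 mm along +x (to slot_end). Beyond the plate's +x edge a grey clamped specimen, at most 58 mm high.
- knob: Loose red round knob, 44 mm diameter, 20 mm high, about 0.22 kg, its flat underside on the blue plate; below it an 11 mm steel pin reaches 14 mm into the slot. Slides with dry friction of a few N, stops at the slot's ends, stays where left. Origin: centre of the red head's underside, level with the plate's top. Starts in the first half of the long leg.
- slot_start (a point): Point on the blue plate's top: the place of the knob's axis at the closed start of the long leg (the slot's end wall is 7 mm further).
- slot_corner (a point): Point on the blue plate's top: where the centre lines of the two legs meet; the long leg ends here (wall 7 mm further).
- slot_end (a point): Point on the blue plate's top: the place of the knob's axis when it is at the end of the short leg (wall 7 mm further, so the knob stops about 1.5 mm past this point), centre of the printed green ring of 60 mm diameter.
- weight: Brass calibration weight, 30 mm diameter, 40 mm high, standing loose on the blue plate's corner away from the slot; origin at the centre of its underside. Leave it alone.
- terminal: Blue terminal box, 50 x 120 x 28 mm, with red, blue and white contacts on top, loose on the bench beside the fixture's +y side; origin at the centre of its underside. Leave it alone.
- jar: Amber jar, 48 mm diameter, 70 mm high, loose on the bench beside the fixture's +y side; origin at the centre of its underside. Leave it alone.
- driver: Screwdriver lying on the bench beside the fixture's -y side, its handle towards its own -x. Leave it alone.
There are look-alikes about, which are no part of the job. Several things have the shape of the knob; the one meant has the colours described above.

How it is judged:
By the outcome, as a careful person would: the job done as asked, in the order asked, and still so for the second after the job is handed in, with the robot touching nothing.
It also fails if it takes over 46 s, if anything falls off the work surface, if the arm or the gripper's body presses on something with over 40 N, if the wrist force passes 120 N, or if a joint passes its speed limit or range.

## Robot

A 6-joint arm with a two-finger parallel gripper is mounted at the origin on the work surface. World frame = base frame: x ahead of the robot, y to its left, z up, the work surface at z = 0. Lengths are in m, angles in rad, forces in N, time in s.
With the tool pointing down it reaches from about 0.225 to 0.725 m from the base axis. Payload 3.1 kg.
Tool frame: the origin (TCP) lies between the finger pads; the fingertips stand 19 mm ahead of it and the grasp point (between the pads) is the TCP; z points along the fingers, y is the line along which they close (so a half turn about z gives the same grasp; the last joint's range is limited). The gripper opens to 85 mm and grips with 20 to 120 N. Pads are 22 mm wide; open, the fingers measure 114 mm over their backs; the gripper's body (76 mm by 85 mm) begins 54 mm behind the grasp point. The pads swing forward as they close: fully open they stand 13 mm farther back than shut.
Start: joints at [1.065, 0.048, 0.099, 1.622, 0, 1.443], TCP at [0.194, 0.488, 0.215] pointing down, gripper open.
Joint ranges: [-2.91, 2.91], [-0.99, 1.94], [-1.21, 1.42], [-2.12, 2.29], [-1.49, 1.47], [-3.14, 3.14]. Speed limits (rad/s): [2.79, 2.79, 3.14, 3.14, 3.14, 3.14].

## Interface

Orientations are given as a unit quaternion [w, x, y, z].
In Python, from workcell import arm, imaging, close_job, spotter gives the robot as it stands.
- The arm moves only by the tool jog_arm, never from a script. Its argument "commands" is a list of rows, each an object of numbers: "x", "y", "z": the shift along the tool's x, y, z in mm; "wx", "wy", "wz": the turn, a rotation vector about the tool's x, y, z in rad; "claw": the closure, from 0 (fully open) to 1 (shut). A call has 1 to 12 rows; each row shifts and turns the commanded pose from where the row before left it, along the tool's axes as they then stand; what a row does not reach is not made up. A row lasts 1/10 s, in which the tool goes at most 50 mm and 8.59 degrees, less where a joint would pass 70% of its speed; a pose out of reach is approached as far as the arm can. A call is refused whole if a number of a shift passes 50 or a number of a turn 0.15, either way. A call with a gripper value outside its range is refused whole. The fingers move at their own pace and stop on an object; the grip force is fixed at half the most. Time passes only in rows, so rows that do not move let the fingers close. It gives the time, the measured TCP pose, the force, the opening and the grip force at its end, in the units of the state.
- arm.sense(): the state, without advancing time (a new reading comes with each control period).
- imaging.read_camera(name): name is "side" or "top"; returns (picture, depth): 400x640x3 uint8, blue, green, red; 400x640 float32, m along the optical axis (not along the pixel's ray), 0 where there is no reading.
- imaging.get_calibration(name): a dict with "vertical_fov" (degrees; the focal length in pixels is half the picture's height over the tangent of half this angle, whatever the lens; pixels are square), "cx", "cy" (the principal point, pixels), "distortion" ([k1, k2, p1, p2, k3] as OpenCV has them; the pictures are not rectified), "extrinsics" (4x4, takes a point from world to camera coordinates). Camera axes: x right, y down, z forward; pixel columns grow to the right and rows downward; lengths in m; the calibration is good to about 2 mm. A picture is of the moment at which its call begins. get_calibration takes no time and is no camera call.
- close_job(): hands the job in; it is judged then, once.
Trained networks look in the newest picture that a camera, given by its name, has taken for a name from the list of things; names that differ only in an ending like _2 or _b are one class to them, and where a whole thing is asked for, a point or a joint stands for the part that bears it (a point fixed in the world has none). Each returns a list of dicts, best first, with "score" (0 to 1); they miss things now and then, are a little off and sometimes report something else, mostly with a low value. They report only what shows in the picture. A call takes as long as a camera call. They do not tell look-alikes from the thing itself.
- spotter.silhouettes(camera, target): "pixels" (400x640 bool, what is visible of it) and "bbox" ([centre column, centre row, width, height] in pixels, round what is visible of it).
- spotter.mark_of(camera, target): "location" ([column, row] in pixels: a listed point, or the origin of a listed thing).
The state is a dict: "time_s": time; "joint_positions": joint angles; "joint_velocities": joint speeds; "tau": joint torques, N m; "tool_pos": TCP position; "ee_rot": TCP orientation; "ft_force": force on the tool from outside, world axes, zero at the start; "wrist_torque": the same for the moment, N m; "width": finger opening in m; "finger_force": force on a finger pad.
Only numpy, scipy, OpenCV 4.12 (cv2) and the standard library are available. Lean on these libraries where they do the work, as an engineer would, in place of code of your own. Each camera call takes 0.05 s, during which the arm holds its last target. There are 200 camera calls.

## Working session

There is one attempt and no reset: what is moved stays moved. The work goes in short steps, Python scripts to look and compute and a tool call to move; the robot and the scene stay as the last step left them, time stands still between calls to the robot, and variables do not carry over. Pictures are saved under pics/ and viewed, at most 10 in all, crops included, and the job is handed in when it is done.

Besides the shell and the picture viewer there is one more tool, called after "Call:" by a JSON object that holds its "op" and its "data", one argument or row to a line. jog_arm: Moves the arm, as the interface text tells. Its arguments: {"type":"object","properties":{"commands":{"type":"array"}},"required":["commands"]}

```bash
mkdir -p pics; cat > h.py <<'E'
import numpy as np, cv2
from workcell import arm, imaging, close_job, spotter
def cal(n):
    c=imaging.get_calibration(n); f=200/np.tan(np.radians(c["vertical_fov"])/2)
    return np.array([[f,0,c["cx"]],[0,f,c["cy"]],[0,0,1]]),np.array(c["distortion"],float),np.array(c["extrinsics"])
def ray(n,uv):
    K,D,E=cal(n); p=cv2.undistortPoints(np.array([[uv]],float),K,D)[0,0]
    R=E[:3,:3]; return -R.T@E[:3,3], R.T@np.array([p[0],p[1],1])
def at_z(n,uv,z):
    o,d=ray(n,uv); return o+d*(z-o[2])/d[2]
def at_depth(n,uv,dep):
    o,d=ray(n,uv); return o+d*dep
def proj(n,P):
    K,D,E=cal(n); return cv2.projectPoints(np.array(P,float).reshape(-1,3),cv2.Rodrigues(E[:3,:3])[0],E[:3,3],K,D)[0][:,0]
E
cat > a.py <<'E'
from h import *
for n in ("top","side"):
    im,d=imaging.read_camera(n); cv2.imwrite(f"pics/{n}0.png",im); np.save(f"{n}0.npy",d)
    for t in ("slot_start","slot_corner","slot_end","knob","fixture","weight"):
        for r in spotter.mark_of(n,t)[:3]:
            u=r["location"]; q=d[int(np.clip(u[1],0,399)),int(np.clip(u[0],0,639))]
            print(n,t,round(r["score"],2),np.round(u,1),"z50:",np.round(at_z(n,u,.05),4),"dep:",np.round(at_depth(n,u,q),3))
print(arm.sense())
E
python3 a.py
```

```text
top slot_corner 0.71 [288.1 205.8] z50: [0.5176 0.1103 0.05  ] dep: [0.519 0.112 0.031]
top slot_end 0.81 [294.  173.8] z50: [0.5885 0.0963 0.05  ] dep: [0.591 0.097 0.035]
top knob 0.87 [319.3 208.4] z50: [0.5103 0.042  0.05  ] dep: [0.508 0.042 0.07 ]
top knob 0.83 [359.4 283.4] z50: [ 0.3467 -0.0402  0.05  ] dep: [ 0.345 -0.042  0.036]
top knob 0.74 [293.3 276.4] z50: [0.3651 0.1012 0.05  ] dep: [0.364 0.102 0.036]
top fixture 0.63 [315.3 193.3] z50: [0.5438 0.0501 0.05  ] dep: [0.544 0.05  0.05 ]
top weight 0.59 [349.1 166.1] z50: [ 0.6031 -0.0264  0.05  ] dep: [ 0.597 -0.024  0.079]
side slot_start 0.59 [331.6 229.8] z50: [ 0.5175 -0.0055  0.05  ] dep: [0.525 0.008 0.035]
side slot_corner 0.74 [305.8 204.5] z50: [0.509  0.0937 0.05  ] dep: [0.51  0.096 0.048]
side slot_end 0.86 [329.8 192.1] z50: [0.5769 0.1043 0.05  ] dep: [0.578 0.106 0.049]
side slot_end 0.25 [330.6 161.6] z50: [0.6418 0.212  0.05  ] dep: [0.654 0.234 0.033]
side knob 0.93 [324.8 217.3] z50: [0.5243 0.035  0.05  ] dep: [0.514 0.016 0.07 ]
side knob 0.9 [255.7 259.3] z50: [ 0.3523 -0.0004  0.05  ] dep: [0.356 
[... 283 characters left out ...]
me_s': 0.7, 'joint_positions': array([1.06518357e+00, 4.79841445e-02, 9.92363295e-02, 1.62198801e+00,
       2.92293204e-05, 1.44299410e+00]), 'joint_velocities': array([ 0.00104896,  0.00045178,  0.00026928,  0.00189954,  0.00051543,
       -0.00054601]), 'tau': array([ 1.03866809e-03, -3.38494527e+01,  3.20058310e+01,  5.69583499e-04,
        2.59705112e-04, -8.45205026e-07]), 'tool_pos': array([0.19367571, 0.48798473, 0.21473806]), 'ee_rot': array([-4.46678230e-06,  1.87783747e-01,  9.82210397e-01,  3.32970900e-05]), 'ft_force': array([-0.49878131,  0.33616165, -0.10987743]), 'wrist_torque': array([ 0.0130195 , -0.01230763,  0.0494711 ]), 'finger_force': 0.0, 'width': 0.08546045460561277}
```

```bash
python3 - <<'E'
import cv2
a=cv2.imread("pics/top0.png")[120:320,200:460];b=cv2.imread("pics/side0.png")[130:330,200:460]
cv2.imwrite("pics/c0.png",cv2.resize(a,None,fx=3,fy=3,interpolation=2)); cv2.imwrite("pics/c1.png",cv2.resize(b,None,fx=3,fy=3,interpolation=2))
E
```

```text
(no output)
```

View pics/c0.png

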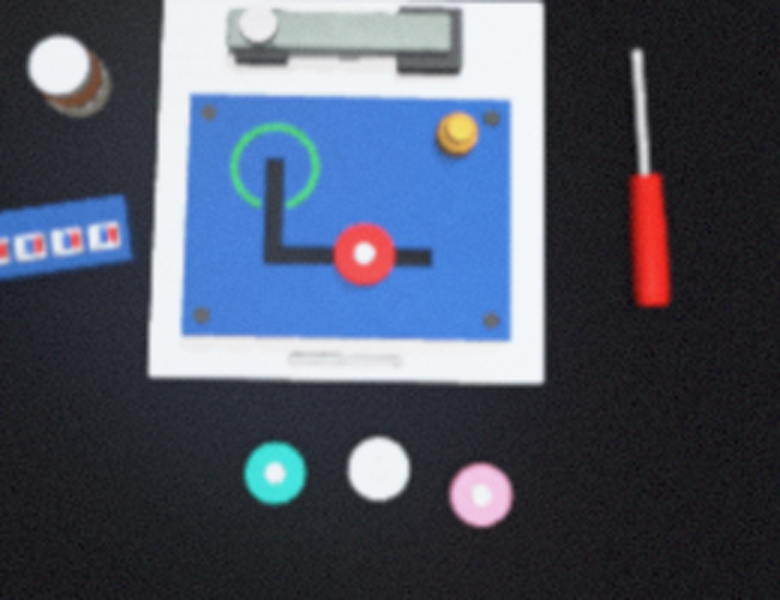

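View pics/c1.png

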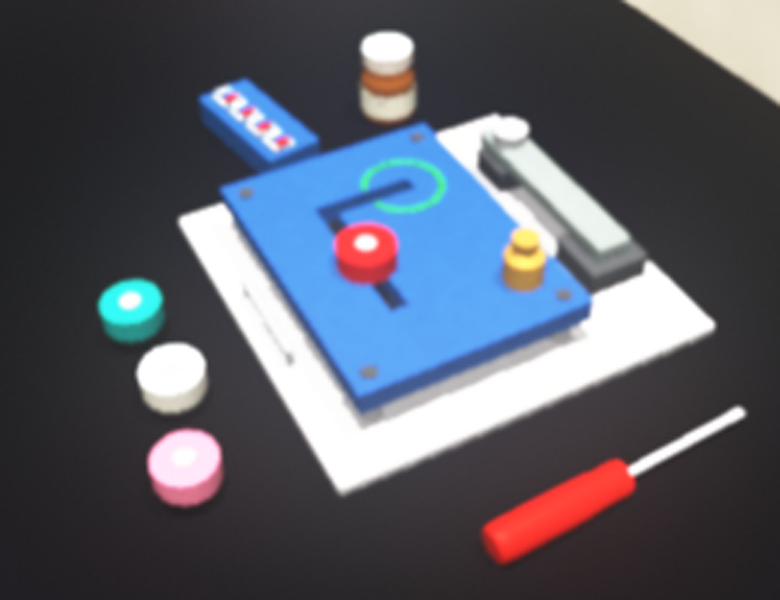

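The top crop shows the red knob at crop (364,254), the slot start at (430,257), the corner at (273,255) and the ring centre at (276,166). The side crop agrees. Teal, white and pink look-alikes lie on the bench. Next I'll measure precisely by colour in both views.

```bash
cat > m.py <<'E'
from h import *
import sys
def W(n,m,z):
    v,u=np.nonzero(m); K,D,E=cal(n); p=cv2.undistortPoints(np.c_[u,v].astype(float)[:,None],K,D)[:,0]
    R=E[:3,:3]; o=-R.T@E[:3,3]; d=np.c_[p,np.ones(len(p))]@R
    return (o+d*((z-o[2])/d[:,2])[:,None])[:,:2]
def circ(P):
    A=np.c_[2*P,np.ones(len(P))]; s=np.linalg.lstsq(A,(P**2).sum(1),rcond=None)[0]; return s[:2],np.sqrt(s[2]+s[:2]@s[:2])
def measure(n,im,full=True):
    h=cv2.cvtColor(im,cv2.COLOR_BGR2HSV).astype(int); H,S,V=h[...,0],h[...,1],h[...,2]
    win=lambda P:(abs(P[:,0]-.54)<.13)&(abs(P[:,1]-.05)<.13)
    red=((H<8)|(H>172))&(S>150)&(V>100)
    P=W(n,red,.07); k=win(P); P=P[k]
    if len(P)>20: print(n,"knob minEncl",np.round(cv2.minEnclosingCircle(P.astype(np.float32)*1000),4) if 0 else [np.round(x,1) for x in cv2.minEnclosingCircle(P.astype(np.float32)*1000)],"mean",P.mean(0).round(4))
    if not full: return
    g=(H>45)&(H<85)&(S>100)&(V>100); P=W(n,g,.05); P=P[win(P)&(np.hypot(*(P-[.583,.1]).T)<.045)]; print(n,"ring",circ(P))
    b=(H>100)&(H<125)&(S>130)&(V>110)
    m=cv2.connectedComponentsWithStats(b.astype(np.uint8)); i=m[1]==1+m[2][1:,4].argmax()
    print(n,"plate",cv2.minAreaRect((W(n,i,.05)*1000).astype(np.float32)))
    dk=(V<90); P=W(n,dk,.05); P=P[(abs(P[:,0]-.55)<.055)&(abs(P[:,1]-.055)<.075)]
    lo=P[(P[:,1]<.095)&(P[:,1]>-.03)&(abs(P[:,0]-.51)<.02)]; sh=P[(P[:,0]>.53)&(P[:,1]>.08)]
    for nm,Q in(("long",lo),("short",sh)): print(n,nm,len(Q),Q.mean(0).round(4),Q.min(0).round(4),Q.max(0).round(4),cv2.fitLine((Q*1000).astype(np.float32),2,0,.01,.01).ravel().round(3))
    print(n,"all dark",P.min(0).round(4),P.max(0).round(4))
E
python3 - <<'E'
from m import *
for n in("top","side"): measure(n,cv2.imread(f"pics/{n}0.png"))
E
```

```text
top knob minEncl [array([516.8,  38.2]), np.float64(21.6)] mean [0.5169 0.0384]
top ring (array([0.58555075, 0.10271717]), np.float64(0.030089814109932948))
top plate ((547.7997436523438, 49.270957946777344), (235.9884796142578, 175.8006134033203), 87.61486053466797)
top long 100 [0.518  0.0468] [ 0.5122 -0.008 ] [0.5233 0.093 ] [5.20000e-02 9.99000e-01 5.17981e+02 4.68290e+01]
top short 107 [0.5587 0.1036] [0.5302 0.0986] [0.5883 0.1081] [ 9.98000e-01 -6.20000e-02  5.58733e+02  1.03609e+02]
top all dark [ 0.5122 -0.008 ] [0.5883 0.1083]
side knob minEncl [array([513.4,  88.1]), np.float64(88.8)] mean [0.5124 0.0276]
side ring (array([0.58653836, 0.10195084]), np.float64(0.02977593983299994))
side plate ((550.6729125976562, 111.23592376708984), (386.33612060546875, 184.53396606445312), 87.642578125)
side long 6 [0.5167 0.0464] [0.5138 0.003 ] [0.52   0.0862] [5.70000e-02 9.98000e-01 5.16662e+02 4.64160e+01]m.py:22: RuntimeWarning: Mean of empty slice.
  for nm,Q in(("long",lo),("short",sh)): print(n,nm,len(Q),Q.mean(0).round(4),Q.min(0).round(4),Q.max(0).round(4),cv2.fitLine((Q*1000).astype(np.float32),2,0,.01,.01).ravel().round(3))
  ret = um.true_divide(
Traceback (most recent call last):
  File "m.py", line 22, in measure
    for nm,Q in(("long",lo),("short",sh)): print(n,nm,len(Q),Q.mean(0).round(4),Q.min(0).round(4),Q.max(0).round(4),cv2.fitLine((Q*1000).astype(np.float32),2,0,.01,.01).ravel().round(3))
                                                                                ~~~~~^^^
ValueError: zero-size array to reduction operation minimum which has no identity
```

Call:
{"op": "jog_arm", "data": {
  "commands": [
    {"wz": -0.109,"claw": 1},
    {"wz": -0.109,"claw": 1},
    {"wz": -0.108,"claw": 1},
    {"x": -23,"y": -32,"claw": 1},
    {"x": -23,"y": -32,"claw": 1},
    {"x": -23,"y": -32,"claw": 1},
    {"x": -23,"y": -32,"claw": 1},
    {"x": -23,"y": -32,"claw": 1},
    {"x": -23,"y": -32,"claw": 1},
    {"x": -23,"y": -32,"claw": 1},
    {"x": -23,"y": -32,"claw": 1},
    {"claw": 1}
  ]
}}

```text
invalid input
```

Call:
{"op": "jog_arm", "data": {
  "commands": [
    {"x": 0,"y": 0,"z": 0,"wx": 0,"wy": 0,"wz": -0.109,"claw": 1},
    {"x": 0,"y": 0,"z": 0,"wx": 0,"wy": 0,"wz": -0.109,"claw": 1},
    {"x": 0,"y": 0,"z": 0,"wx": 0,"wy": 0,"wz": -0.108,"claw": 1},
    {"x": -23,"y": -32,"z": 0,"wx": 0,"wy": 0,"wz": 0,"claw": 1},
    {"x": -23,"y": -32,"z": 0,"wx": 0,"wy": 0,"wz": 0,"claw": 1},
    {"x": -23,"y": -32,"z": 0,"wx": 0,"wy": 0,"wz": 0,"claw": 1},
    {"x": -23,"y": -32,"z": 0,"wx": 0,"wy": 0,"wz": 0,"claw": 1},
    {"x": -23,"y": -32,"z": 0,"wx": 0,"wy": 0,"wz": 0,"claw": 1},
    {"x": -23,"y": -32,"z": 0,"wx": 0,"wy": 0,"wz": 0,"claw": 1},
    {"x": -23,"y": -32,"z": 0,"wx": 0,"wy": 0,"wz": 0,"claw": 1},
    {"x": -23,"y": -32,"z": 0,"wx": 0,"wy": 0,"wz": 0,"claw": 1},
    {"x": 0,"y": 0,"z": 0,"wx": 0,"wy": 0,"wz": 0,"claw": 1}
  ]
}}

```text
time_s: 1.9
tool_pos: [0.3663, 0.2194, 0.2148]
ee_rot: [0.001, 0.029, 1.0, -0.001]
ft_force: [0.6, -0.3, 0.4]
width: 0.0001
finger_force: 0.0
```

Call:
{"op": "jog_arm", "data": {
  "commands": [
    {"x": -20,"y": -29,"z": 0,"wx": 0,"wy": 0,"wz": 0,"claw": 1},
    {"x": -20,"y": -29,"z": 0,"wx": 0,"wy": 0,"wz": 0,"claw": 1},
    {"x": -20,"y": -29,"z": 0,"wx": 0,"wy": 0,"wz": 0,"claw": 1},
    {"x": -20,"y": -29,"z": 0,"wx": 0,"wy": 0,"wz": 0,"claw": 1},
    {"x": -20,"y": -29,"z": 0,"wx": 0,"wy": 0,"wz": 0,"claw": 1},
    {"x": -20,"y": -29,"z": 0,"wx": 0,"wy": 0,"wz": 0,"claw": 1},
    {"x": -20,"y": -28,"z": 0,"wx": 0,"wy": 0,"wz": 0,"claw": 1},
    {"x": -21,"y": -27,"z": 0,"wx": 0,"wy": 0,"wz": 0,"claw": 1},
    {"x": 0,"y": 0,"z": 25,"wx": 0,"wy": 0,"wz": 0,"claw": 1},
    {"x": 0,"y": 0,"z": 35,"wx": 0,"wy": 0,"wz": 0,"claw": 1},
    {"x": 0,"y": 0,"z": 35,"wx": 0,"wy": 0,"wz": 0,"claw": 1},
    {"x": 0,"y": 0,"z": 0,"wx": 0,"wy": 0,"wz": 0,"claw": 1}
  ]
}}

```text
time_s: 3.1
tool_pos: [0.5081, -0.0127, 0.1133]
ee_rot: [-0.006, 0.026, 1.0, 0.001]
ft_force: [-0.9, 0.3, -0.8]
width: 0.0002
finger_force: 0.0
```

Call:
{"op": "jog_arm", "data": {
  "commands": [
    {"x": 0,"y": 0,"z": 0,"wx": 0,"wy": 0,"wz": 0,"claw": 1},
    {"x": 0,"y": 0,"z": 0,"wx": 0,"wy": 0,"wz": 0,"claw": 1}
  ]
}}

```text
time_s: 3.3
tool_pos: [0.5148, -0.014, 0.1224]
ee_rot: [0.002, 0.026, 1.0, -0.0]
ft_force: [-0.6, 0.4, -0.3]
width: -0.0001
finger_force: 0.0
```

Call:
{"op": "jog_arm", "data": {
  "commands": [
    {"x": 0,"y": -6,"z": 15,"wx": 0,"wy": 0,"wz": 0,"claw": 1},
    {"x": 0,"y": 0,"z": 15,"wx": 0,"wy": 0,"wz": 0,"claw": 1},
    {"x": 0,"y": 0,"z": 10,"wx": 0,"wy": 0,"wz": 0,"claw": 1},
    {"x": 0,"y": 0,"z": 0,"wx": 0,"wy": 0,"wz": 0,"claw": 1},
    {"x": 0,"y": 0,"z": 0,"wx": 0,"wy": 0,"wz": 0,"claw": 1},
    {"x": 0,"y": 0,"z": 0,"wx": 0,"wy": 0,"wz": 0,"claw": 1}
  ]
}}

```text
time_s: 3.9
tool_pos: [0.5131, -0.0203, 0.0801]
ee_rot: [0.0, 0.026, 1.0, -0.0]
ft_force: [0.3, -0.2, -0.0]
width: 0.0001
finger_force: 0.0
```

```bash
python3 - <<'E'
from m import *
im,d=imaging.read_camera("side"); cv2.imwrite("pics/s1.png",cv2.resize(im[130:330,200:460],None,fx=3,fy=3,interpolation=2))
s=arm.sense(); print(s["tool_pos"],s["ee_rot"],s["ft_force"])
E
```

```text
[ 0.51324564 -0.02027823  0.08030411] [ 5.25017237e-04  2.58631159e-02  9.99665354e-01 -6.43203706e-05] [0.09767205 0.42059762 0.29069054]
```

View pics/s1.png

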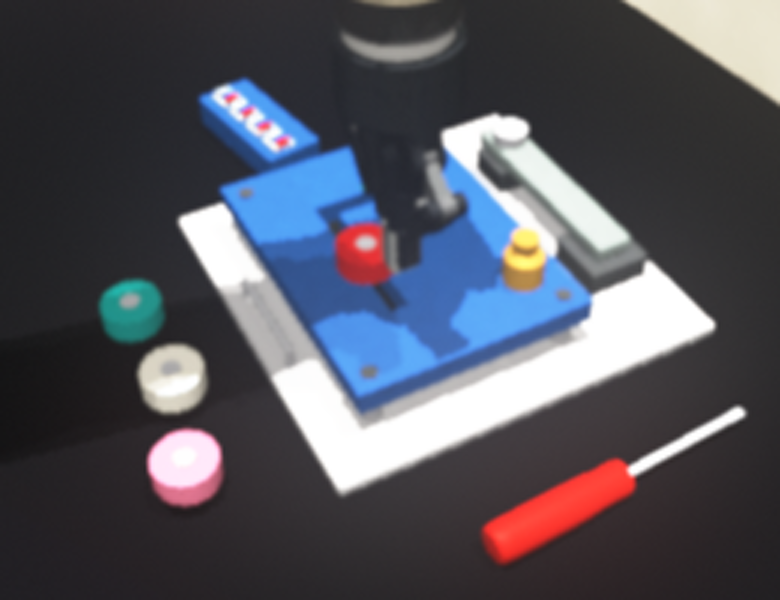

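The gripper stands behind the knob at crop (400,260), with the knob still at (365,250). I'll check that the fingertip projects where I expect.

```bash
python3 - <<'E'
from h import *
p=np.array([.5132,-.0203,0]); 
for P in ([.5132,-.0203,.061],[.5132,-.0203,.08],[.5132,-.0058,.061],[.5156,-.0042,.05],[.5177,.0384,.07]): print(P,(proj("side",P)[0]-[200,130])*3)
im,d=imaging.read_camera("side")
for u,v in((400,255),(405,262),(395,245),(412,255),(385,245)): 
    q=(u/3+200,v/3+130); print(u,v,at_depth("side",q,d[int(q[1]),int(q[0])]).round(3))
E
```

```text
[0.5132, -0.0203, 0.061] [400.28407665 303.1587833 ]
[0.5132, -0.0203, 0.08] [399.98885674 282.50080954]
[0.5132, -0.0058, 0.061] [389.41444972 290.32313685]
[0.5156, -0.0042, 0.05] [391.53311159 299.28937395]
[0.5177, 0.0384, 0.07] [363.07989039 241.30400551]
400 255 [ 0.508 -0.03   0.114]
405 262 [ 0.509 -0.035  0.112]
395 245 [ 0.505 -0.029  0.124]
412 255 [ 0.514 -0.035  0.116]
385 245 [ 0.504 -0.018  0.115]
```

```bash
python3 - <<'E'
from h import *
im,d=imaging.read_camera("side")
a=im[180:260,290:390]; b=cv2.convertScaleAbs(a,alpha=1.8,beta=30); b=cv2.resize(b,None,fx=7,fy=7,interpolation=cv2.INTER_NEAREST)
cv2.imwrite("pics/s2.png",b)
for r in range(200,240,3):
    print(r,[tuple((at_depth("side",(c,r),d[r,c])*1000).round().astype(int)) for c in range(322,350,5)])
E
```

```text
200 [(np.int64(548), np.int64(91), np.int64(48)), (np.int64(502), np.int64(-18), np.int64(146)), (np.int64(502), np.int64(-36), np.int64(158)), (np.int64(515), np.int64(-32), np.int64(149)), (np.int64(499), np.int64(-75), np.int64(187)), (np.int64(506), np.int64(-79), np.int64(187))]
203 [(np.int64(542), np.int64(79), np.int64(51)), (np.int64(502), np.int64(-16), np.int64(137)), (np.int64(503), np.int64(-35), np.int64(150)), (np.int64(501), np.int64(-56), np.int64(166)), (np.int64(500), np.int64(-74), np.int64(180)), (np.int64(505), np.int64(-81), np.int64(182))]
206 [(np.int64(528), np.int64(52), np.int64(67)), (np.int64(535), np.int64(44), np.int64(70)), (np.int64(503), np.int64(-33), np.int64(141)), (np.int64(501), np.int64(-55), np.int64(158)), (np.int64(501), np.int64(-72), np.int64(170)), (np.int64(519), np.int64(-59), np.int64(153))]
209 [(np.int64(521), np.int64(40), np.int64(71)), (np.int64(531), np.int64(37), np.int64(69)), (np.int64(507), np.int64(-27), np.int64(128)), (np.int64(501), np.int64(-55), np.int64(151)), (np.int64(570), np.int64(39), np.int64(50)), (np.int64(580
[... 2108 characters left out ...]
 (np.int64(522), np.int64(-20), np.int64(50)), (np.int64(531), np.int64(-24), np.int64(50)), (np.int64(541), np.int64(-28), np.int64(48))]
236 [(np.int64(492), np.int64(-11), np.int64(50)), (np.int64(501), np.int64(-14), np.int64(48)), (np.int64(509), np.int64(-21), np.int64(49)), (np.int64(518), np.int64(-27), np.int64(50)), (np.int64(527), np.int64(-31), np.int64(49)), (np.int64(535), np.int64(-37), np.int64(50))]
239 [(np.int64(488), np.int64(-18), np.int64(50)), (np.int64(497), np.int64(-22), np.int64(49)), (np.int64(504), np.int64(-30), np.int64(51)), (np.int64(513), np.int64(-34), np.int64(51)), (np.int64(522), np.int64(-39), np.int64(50)), (np.int64(531), np.int64(-43), np.int64(49))]
```

View pics/s2.png

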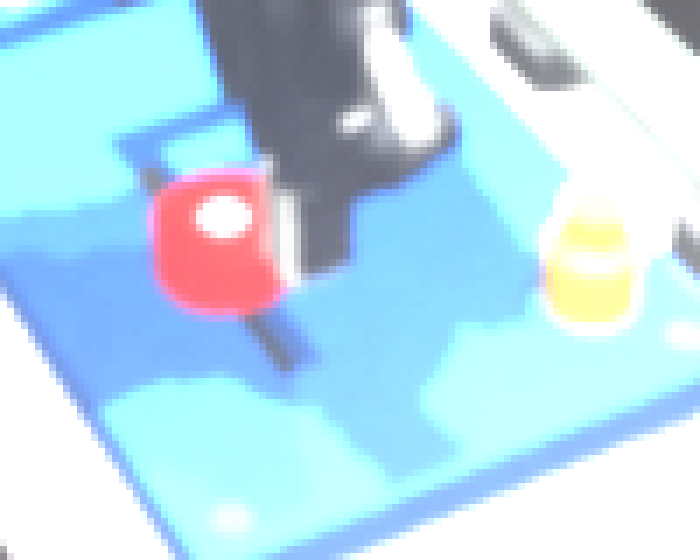

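The picture and depth both put the fingertips near z≈0.09, while the stated geometry gives 0.061. I'll go down 8 mm, which is safe either way, and compare again.

Call:
{"op": "jog_arm", "data": {
  "commands": [
    {"x": 0,"y": 0,"z": 8,"wx": 0,"wy": 0,"wz": 0,"claw": 1},
    {"x": 0,"y": 0,"z": 0,"wx": 0,"wy": 0,"wz": 0,"claw": 1},
    {"x": 0,"y": 0,"z": 0,"wx": 0,"wy": 0,"wz": 0,"claw": 1}
  ]
}}

```text
time_s: 4.35
tool_pos: [0.5123, -0.0202, 0.0712]
ee_rot: [-0.001, 0.026, 1.0, 0.0]
ft_force: [0.8, -0.0, -0.7]
width: 0.0002
finger_force: 0.0
```

```bash
cat > tip.py <<'E'
from h import *
im,d=imaging.read_camera("side"); s=arm.sense(); p=s["tool_pos"]; print(p.round(4),s["ft_force"].round(1),s["width"])
v,u=np.mgrid[150:300,280:400]; K,D,E=cal("side"); R=E[:3,:3]
q=cv2.undistortPoints(np.stack([u.ravel(),v.ravel()],1).astype(float)[:,None],K,D)[:,0]
W=(np.c_[q,np.ones(len(q))]*d[150:300,280:400].reshape(-1,1)-E[:3,3])@R
m=(abs(W[:,0]-p[0])<.015)&(abs(W[:,1]-p[1])<.019)&(W[:,2]>.056)
B=im[150:300,280:400].reshape(-1,3); dark=m&(B.max(1)<200)&(np.ptp(B.astype(int),axis=1)<40)
print(m.sum(),"lowest z",np.sort(W[m,2])[:8].round(3),"grey:",np.sort(W[dark,2])[:8].round(3), W[dark].mean(0).round(3))
E
python3 tip.py
```

```text
[ 0.5125 -0.0202  0.0714] [0.1 0.3 0. ] -9.043177470387112e-05
376 lowest z [0.087 0.088 0.09  0.091 0.092 0.092 0.093 0.093] grey: [0.09  0.092 0.092 0.093 0.093 0.094 0.094 0.095] [ 0.504 -0.028  0.143]
```

Vision consistently shows the tip about 16 mm above the reported TCP, and there's no contact. I'll descend in small steps, guarding on force and picture.

Call:
{"op": "jog_arm", "data": {
  "commands": [
    {"x": 0,"y": 0,"z": 4,"wx": 0,"wy": 0,"wz": 0,"claw": 1},
    {"x": 0,"y": 0,"z": 0,"wx": 0,"wy": 0,"wz": 0,"claw": 1},
    {"x": 0,"y": 0,"z": 0,"wx": 0,"wy": 0,"wz": 0,"claw": 1}
  ]
}}

```text
time_s: 4.7
tool_pos: [0.5126, -0.0202, 0.0675]
ee_rot: [-0.0, 0.026, 1.0, 0.0]
ft_force: [-0.1, -0.0, -0.6]
width: -0.0002
finger_force: 0.0
```

Call:
{"op": "jog_arm", "data": {
  "commands": [
    {"x": 0,"y": 0,"z": 4,"wx": 0,"wy": 0,"wz": 0,"claw": 1},
    {"x": 0,"y": 0,"z": 4,"wx": 0,"wy": 0,"wz": 0,"claw": 1},
    {"x": 0,"y": 0,"z": 0,"wx": 0,"wy": 0,"wz": 0,"claw": 1},
    {"x": 0,"y": 0,"z": 0,"wx": 0,"wy": 0,"wz": 0,"claw": 1}
  ]
}}

```text
time_s: 5.1
tool_pos: [0.5125, -0.0202, 0.0593]
ee_rot: [-0.0, 0.026, 1.0, 0.0]
ft_force: [0.6, -0.3, -0.8]
width: -0.0002
finger_force: 0.0
```

```bash
python3 tip.py
```

```text
[ 0.5127 -0.0202  0.0596] [ 0.2 -0.  -0.4] 0.00010025181668230518
357 lowest z [0.075 0.076 0.076 0.077 0.077 0.077 0.079 0.079] grey: [0.077 0.077 0.079 0.08  0.081 0.082 0.082 0.082] [ 0.505 -0.028  0.13 ]
```

The nominal tip would now be inside the plate, yet there's no force, so vision is right. 16 mm more puts the tip at about 0.059.

Call:
{"op": "jog_arm", "data": {
  "commands": [
    {"x": 0,"y": 0,"z": 4,"wx": 0,"wy": 0,"wz": 0,"claw": 1},
    {"x": 0,"y": 0,"z": 4,"wx": 0,"wy": 0,"wz": 0,"claw": 1},
    {"x": 0,"y": 0,"z": 4,"wx": 0,"wy": 0,"wz": 0,"claw": 1},
    {"x": 0,"y": 0,"z": 4,"wx": 0,"wy": 0,"wz": 0,"claw": 1},
    {"x": 0,"y": 0,"z": 0,"wx": 0,"wy": 0,"wz": 0,"claw": 1},
    {"x": 0,"y": 0,"z": 0,"wx": 0,"wy": 0,"wz": 0,"claw": 1}
  ]
}}

```text
time_s: 5.75
tool_pos: [0.5126, -0.0202, 0.0435]
ee_rot: [-0.0, 0.026, 1.0, 0.0]
ft_force: [-0.7, 0.0, 0.2]
width: -0.0002
finger_force: 0.0
```

```bash
sed -i 's/W\[:,2\]>.056/W[:,2]>.0535/' tip.py; python3 tip.py; python3 - <<'E'
import cv2
from h import *
im,d=imaging.read_camera("side"); b=cv2.convertScaleAbs(im[160:260,270:390],alpha=1.5,beta=20); cv2.imwrite("pics/s3.png",cv2.resize(b,None,fx=6,fy=6,interpolation=2))
E
```

```text
[ 0.5128 -0.0202  0.0437] [ 0.4 -0.1  0.2] -0.00020181554432470067
334 lowest z [0.06  0.061 0.061 0.062 0.062 0.063 0.065 0.065] grey: [0.062 0.063 0.065 0.065 0.066 0.066 0.067 0.067] [ 0.505 -0.028  0.113]
```

View pics/s3.png

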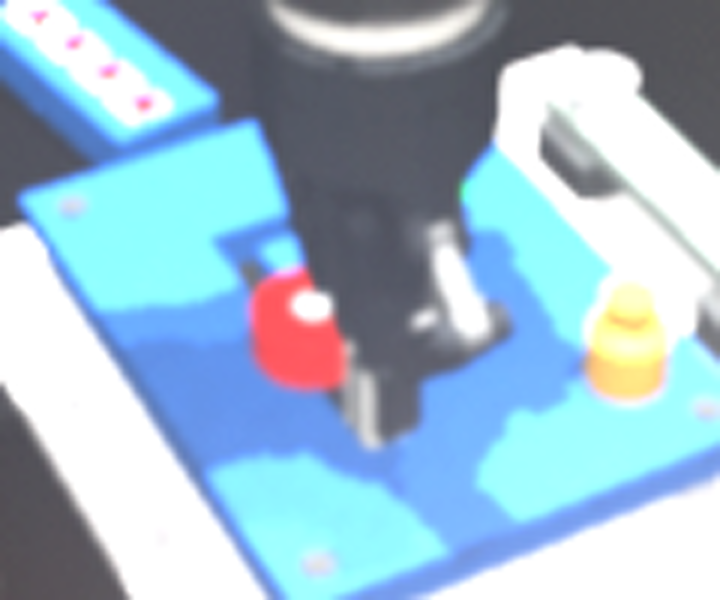

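Tip sits just behind the upright knob, at about 0.059. I'll centre, drop 3 mm and push along +y.

Call:
{"op": "jog_arm", "data": {
  "commands": [
    {"x": -3,"y": 4,"z": 3,"wx": 0,"wy": 0,"wz": 0,"claw": 1},
    {"x": 0,"y": 6,"z": 0,"wx": 0,"wy": 0,"wz": 0,"claw": 1},
    {"x": 0,"y": 5,"z": 0,"wx": 0,"wy": 0,"wz": 0,"claw": 1},
    {"x": 0,"y": 5,"z": 0,"wx": 0,"wy": 0,"wz": 0,"claw": 1},
    {"x": 0,"y": 5,"z": 0,"wx": 0,"wy": 0,"wz": 0,"claw": 1},
    {"x": 0,"y": 5,"z": 0,"wx": 0,"wy": 0,"wz": 0,"claw": 1},
    {"x": 0,"y": 5,"z": 0,"wx": 0,"wy": 0,"wz": 0,"claw": 1},
    {"x": 0,"y": 5,"z": 0,"wx": 0,"wy": 0,"wz": 0,"claw": 1}
  ]
}}

```text
time_s: 6.65
tool_pos: [0.5178, 0.0198, 0.0407]
ee_rot: [-0.0, 0.026, 1.0, -0.0]
ft_force: [-0.1, -1.1, -0.4]
width: 0.0
finger_force: 0.7
```

```bash
python3 - <<'E'
import cv2
from h import *
im,d=imaging.read_camera("side"); b=cv2.convertScaleAbs(im[160:260,270:390],alpha=1.5,beta=20); cv2.imwrite("pics/s4.png",cv2.resize(b,None,fx=6,fy=6,interpolation=2))
s=arm.sense(); print(s["tool_pos"],s["ft_force"])
E
```

```text
[0.51786659 0.02070289 0.04074389] [-0.40107648 -0.20445533 -0.84455708]
```

View pics/s4.png

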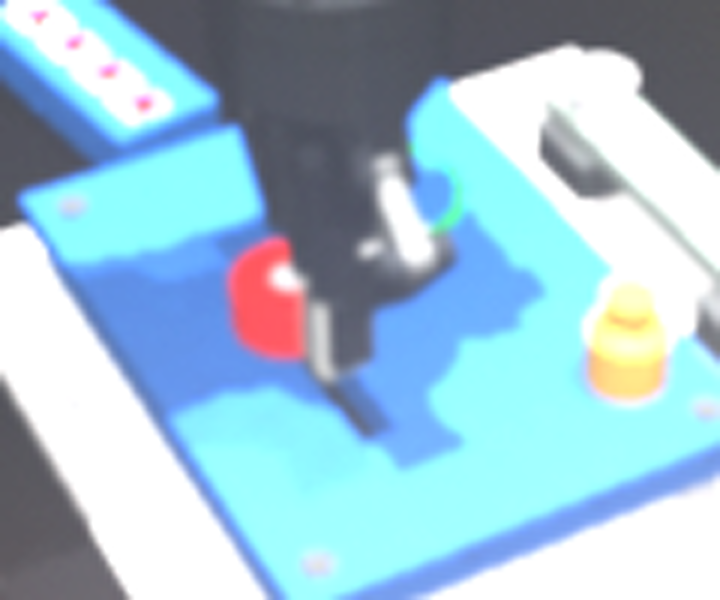

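The knob is upright and moving, now about 20 mm along. I'll continue to just short of the corner, then take small steps.

Call:
{"op": "jog_arm", "data": {
  "commands": [
    {"x": 0,"y": 5,"z": 0,"wx": 0,"wy": 0,"wz": 0,"claw": 1},
    {"x": 0,"y": 5,"z": 0,"wx": 0,"wy": 0,"wz": 0,"claw": 1},
    {"x": 0,"y": 5,"z": 0,"wx": 0,"wy": 0,"wz": 0,"claw": 1},
    {"x": 0,"y": 5,"z": 0,"wx": 0,"wy": 0,"wz": 0,"claw": 1},
    {"x": 0,"y": 5,"z": 0,"wx": 0,"wy": 0,"wz": 0,"claw": 1},
    {"x": 0,"y": 5,"z": 0,"wx": 0,"wy": 0,"wz": 0,"claw": 1},
    {"x": 0,"y": 5,"z": 0,"wx": 0,"wy": 0,"wz": 0,"claw": 1},
    {"x": 0,"y": 4,"z": 0,"wx": 0,"wy": 0,"wz": 0,"claw": 1},
    {"x": 0,"y": 2,"z": 0,"wx": 0,"wy": 0,"wz": 0,"claw": 1},
    {"x": 0,"y": 1,"z": 0,"wx": 0,"wy": 0,"wz": 0,"claw": 1},
    {"x": 0,"y": 0,"z": 0,"wx": 0,"wy": 0,"wz": 0,"claw": 1},
    {"x": 0,"y": 0,"z": 0,"wx": 0,"wy": 0,"wz": 0,"claw": 1}
  ]
}}

```text
time_s: 7.9
tool_pos: [0.52, 0.0617, 0.0407]
ee_rot: [0.0, 0.026, 1.0, 0.0]
ft_force: [0.6, -0.1, -0.2]
width: -0.0
finger_force: 0.2
```

Call:
{"op": "jog_arm", "data": {
  "commands": [
    {"x": 0,"y": 2,"z": 0,"wx": 0,"wy": 0,"wz": 0,"claw": 1},
    {"x": 0,"y": 0,"z": 0,"wx": 0,"wy": 0,"wz": 0,"claw": 1},
    {"x": 0,"y": 0,"z": 0,"wx": 0,"wy": 0,"wz": 0,"claw": 1}
  ]
}}

```text
time_s: 8.2
tool_pos: [0.5201, 0.0635, 0.0407]
ee_rot: [0.0, 0.026, 1.0, 0.0]
ft_force: [0.0, -0.7, 0.5]
width: -0.0002
finger_force: 0.5
```

Call:
{"op": "jog_arm", "data": {
  "commands": [
    {"x": 0,"y": 2,"z": 0,"wx": 0,"wy": 0,"wz": 0,"claw": 1},
    {"x": 0,"y": 0,"z": 0,"wx": 0,"wy": 0,"wz": 0,"claw": 1},
    {"x": 0,"y": 0,"z": 0,"wx": 0,"wy": 0,"wz": 0,"claw": 1}
  ]
}}

```text
time_s: 8.5
tool_pos: [0.5203, 0.0656, 0.0407]
ee_rot: [0.0, 0.026, 1.0, 0.0]
ft_force: [0.4, -0.9, 0.0]
width: -0.0001
finger_force: 0.5
```

Call:
{"op": "jog_arm", "data": {
  "commands": [
    {"x": 0,"y": 2,"z": 0,"wx": 0,"wy": 0,"wz": 0,"claw": 1},
    {"x": 0,"y": 1.5,"z": 0,"wx": 0,"wy": 0,"wz": 0,"claw": 1},
    {"x": 0,"y": 0,"z": 0,"wx": 0,"wy": 0,"wz": 0,"claw": 1}
  ]
}}

```text
time_s: 8.8
tool_pos: [0.5204, 0.0693, 0.0407]
ee_rot: [0.0, 0.026, 1.0, 0.0]
ft_force: [0.2, -1.3, 0.1]
width: -0.0001
finger_force: 0.5
```

Call:
{"op": "jog_arm", "data": {
  "commands": [
    {"x": 0,"y": 1.5,"z": 0,"wx": 0,"wy": 0,"wz": 0,"claw": 1},
    {"x": 0,"y": 0,"z": 0,"wx": 0,"wy": 0,"wz": 0,"claw": 1},
    {"x": 0,"y": 0,"z": 0,"wx": 0,"wy": 0,"wz": 0,"claw": 1}
  ]
}}

```text
time_s: 9.1
tool_pos: [0.5205, 0.0702, 0.0407]
ee_rot: [0.0, 0.026, 1.0, -0.0]
ft_force: [-0.4, -3.1, 0.3]
width: 0.0002
finger_force: 1.4
```

Call:
{"op": "jog_arm", "data": {
  "commands": [
    {"x": 0,"y": 1,"z": 0,"wx": 0,"wy": 0,"wz": 0,"claw": 1},
    {"x": 0,"y": 0,"z": 0,"wx": 0,"wy": 0,"wz": 0,"claw": 1}
  ]
}}

```text
time_s: 9.3
tool_pos: [0.5206, 0.0705, 0.0409]
ee_rot: [0.0, 0.026, 1.0, -0.001]
ft_force: [0.3, -4.3, 0.7]
width: -0.0
finger_force: 2.5
```

The force is rising, so the knob is against the corner wall. Next I back off, rise, go round to its −x side and look.

Call:
{"op": "jog_arm", "data": {
  "commands": [
    {"x": 0,"y": -5,"z": 0,"wx": 0,"wy": 0,"wz": 0,"claw": 1},
    {"x": 0,"y": -7,"z": 0,"wx": 0,"wy": 0,"wz": 0,"claw": 1},
    {"x": 0,"y": 0,"z": -20,"wx": 0,"wy": 0,"wz": 0,"claw": 1},
    {"x": 0,"y": 0,"z": -20,"wx": 0,"wy": 0,"wz": 0,"claw": 1},
    {"x": 15,"y": 0,"z": 0,"wx": 0,"wy": 0,"wz": 0,"claw": 1},
    {"x": 15,"y": 16,"z": 0,"wx": 0,"wy": 0,"wz": 0,"claw": 1},
    {"x": 15,"y": 16,"z": 0,"wx": 0,"wy": 0,"wz": 0,"claw": 1},
    {"x": 0,"y": 16,"z": 0,"wx": 0,"wy": 0,"wz": 0,"claw": 1},
    {"x": 0,"y": 0,"z": 0,"wx": 0,"wy": 0,"wz": 0,"claw": 1},
    {"x": 0,"y": 0,"z": 0,"wx": 0,"wy": 0,"wz": 0,"claw": 1},
    {"x": 0,"y": 0,"z": 0,"wx": 0,"wy": 0,"wz": 0,"claw": 1}
  ]
}}

```text
time_s: 10.4
tool_pos: [0.4776, 0.1093, 0.0807]
ee_rot: [-0.0, 0.026, 1.0, 0.0]
ft_force: [0.7, 0.8, 0.3]
width: 0.0001
finger_force: 0.0
```

```bash
python3 - <<'E'
from m import *
for n in("top","side"):
    im,d=imaging.read_camera(n); measure(n,im,False)
    if n=="side": cv2.imwrite("pics/s5.png",cv2.resize(im[130:270,230:390],None,fx=5,fy=4.25,interpolation=2)[:595])
    for r in spotter.silhouettes(n,"knob"):
        v,u=np.nonzero(r["pixels"]); q=im[r["pixels"]].mean(0)
        if q[2]>q[0]+80 and q[2]>q[1]+80: print(n,r["score"],r["bbox"],at_z(n,r["bbox"][:2],.06).round(4))
s=arm.sense(); print(s["tool_pos"])
E
```

```text
top knob minEncl [array([523.3,  90.5]), np.float64(9.2)] mean [0.5236 0.0893]
side knob minEncl [array([516.9,  94.1]), np.float64(31.1)] mean [0.5162 0.0938]
side 0.57 [309.2, 198.1, 18.1, 19.1] [0.5207 0.0986 0.06  ]
[0.47759986 0.10928833 0.08063743]
```

View pics/s5.png

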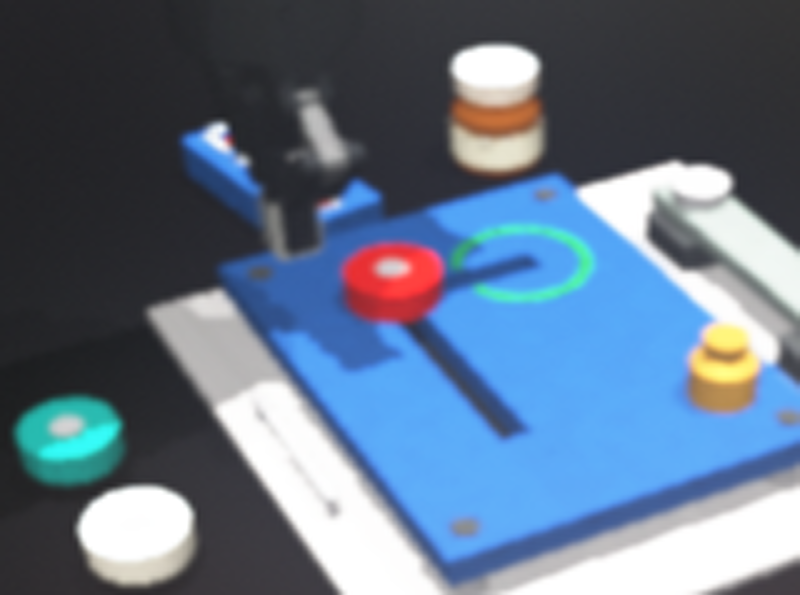

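The knob is upright in the corner at about (393,280), and the gripper is clear on its −x side. I'll descend and push +x.

Call:
{"op": "jog_arm", "data": {
  "commands": [
    {"x": 0,"y": 0,"z": 15,"wx": 0,"wy": 0,"wz": 0,"claw": 1},
    {"x": 0,"y": 0,"z": 15,"wx": 0,"wy": 0,"wz": 0,"claw": 1},
    {"x": 0,"y": 0,"z": 10,"wx": 0,"wy": 0,"wz": 0,"claw": 1},
    {"x": 0,"y": 0,"z": 0,"wx": 0,"wy": 0,"wz": 0,"claw": 1},
    {"x": -5,"y": 0,"z": 0,"wx": 0,"wy": 0,"wz": 0,"claw": 1},
    {"x": -5,"y": 0,"z": 0,"wx": 0,"wy": 0,"wz": 0,"claw": 1},
    {"x": -4,"y": 0,"z": 0,"wx": 0,"wy": 0,"wz": 0,"claw": 1},
    {"x": -4,"y": 0,"z": 0,"wx": 0,"wy": 0,"wz": 0,"claw": 1},
    {"x": -4,"y": 0,"z": 0,"wx": 0,"wy": 0,"wz": 0,"claw": 1},
    {"x": -4,"y": 0,"z": 0,"wx": 0,"wy": 0,"wz": 0,"claw": 1}
  ]
}}

```text
time_s: 11.6
tool_pos: [0.5035, 0.1084, 0.041]
ee_rot: [-0.0, 0.026, 1.0, -0.0]
ft_force: [-3.3, 0.5, 2.3]
width: 0.0002
finger_force: 1.9
```

Call:
{"op": "jog_arm", "data": {
  "commands": [
    {"x": -4,"y": 0,"z": 0,"wx": 0,"wy": 0,"wz": 0,"claw": 1},
    {"x": -4,"y": 0,"z": 0,"wx": 0,"wy": 0,"wz": 0,"claw": 1},
    {"x": -4,"y": 0,"z": 0,"wx": 0,"wy": 0,"wz": 0,"claw": 1},
    {"x": -4,"y": 0,"z": 0,"wx": 0,"wy": 0,"wz": 0,"claw": 1},
    {"x": 0,"y": 0,"z": 0,"wx": 0,"wy": 0,"wz": 0,"claw": 1}
  ]
}}

```text
time_s: 12.1
tool_pos: [0.5207, 0.1076, 0.0406]
ee_rot: [0.001, 0.026, 1.0, 0.0]
ft_force: [0.1, 0.3, -0.1]
width: -0.0002
finger_force: 0.1
```

```bash
python3 - <<'E'
from h import *
im,d=imaging.read_camera("side")
cv2.imwrite("pics/s6.png",cv2.resize(im[130:270,230:390],None,fx=5,fy=4.25,interpolation=2)[:595])
s=arm.sense(); print(s["tool_pos"],s["ft_force"])
E
```

```text
[0.52065775 0.10754161 0.0406354 ] [-0.40699298 -1.31183408 -0.91540622]
```

View pics/s6.png

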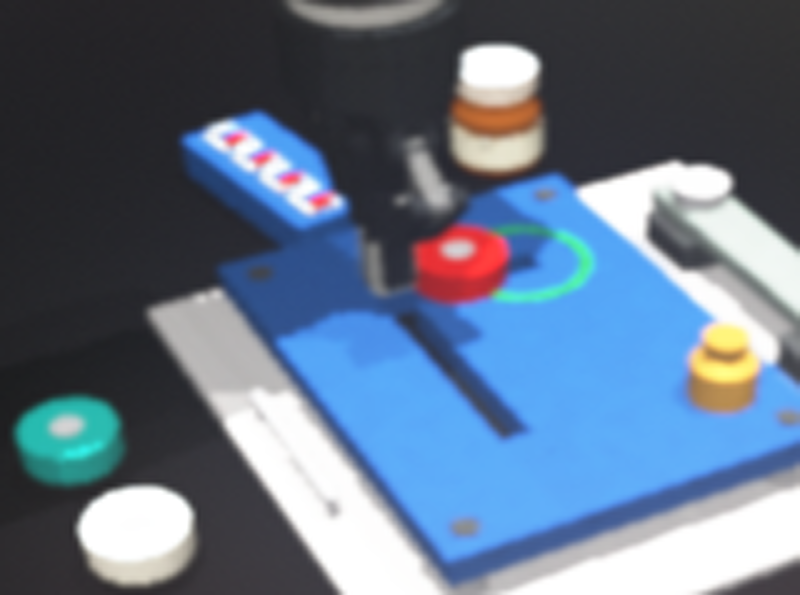

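The knob rounded the corner and is in the short leg at (460,260), upright. I'll continue to the end stop.

Call:
{"op": "jog_arm", "data": {
  "commands": [
    {"x": -4,"y": 0,"z": 0,"wx": 0,"wy": 0,"wz": 0,"claw": 1},
    {"x": -4,"y": 0,"z": 0,"wx": 0,"wy": 0,"wz": 0,"claw": 1},
    {"x": -4,"y": 0,"z": 0,"wx": 0,"wy": 0,"wz": 0,"claw": 1},
    {"x": -4,"y": 0,"z": 0,"wx": 0,"wy": 0,"wz": 0,"claw": 1},
    {"x": -4,"y": 0,"z": 0,"wx": 0,"wy": 0,"wz": 0,"claw": 1},
    {"x": -4,"y": 0,"z": 0,"wx": 0,"wy": 0,"wz": 0,"claw": 1},
    {"x": -3,"y": 0,"z": 0,"wx": 0,"wy": 0,"wz": 0,"claw": 1},
    {"x": -2,"y": 0,"z": 0,"wx": 0,"wy": 0,"wz": 0,"claw": 1},
    {"x": 0,"y": 0,"z": 0,"wx": 0,"wy": 0,"wz": 0,"claw": 1},
    {"x": 0,"y": 0,"z": 0,"wx": 0,"wy": 0,"wz": 0,"claw": 1}
  ]
}}

```text
time_s: 13.15
tool_pos: [0.549, 0.106, 0.0408]
ee_rot: [0.001, 0.026, 1.0, -0.0]
ft_force: [0.4, -0.1, 0.7]
width: 0.0
finger_force: 0.0
```

Call:
{"op": "jog_arm", "data": {
  "commands": [
    {"x": -2,"y": 0,"z": 0,"wx": 0,"wy": 0,"wz": 0,"claw": 1},
    {"x": 0,"y": 0,"z": 0,"wx": 0,"wy": 0,"wz": 0,"claw": 1},
    {"x": 0,"y": 0,"z": 0,"wx": 0,"wy": 0,"wz": 0,"claw": 1}
  ]
}}

```text
time_s: 13.45
tool_pos: [0.5503, 0.106, 0.0408]
ee_rot: [-0.0, 0.026, 1.0, -0.0]
ft_force: [-1.5, 0.0, 0.9]
width: -0.0003
finger_force: 0.8
```

Call:
{"op": "jog_arm", "data": {
  "commands": [
    {"x": -2,"y": 0,"z": 0,"wx": 0,"wy": 0,"wz": 0,"claw": 1},
    {"x": 0,"y": 0,"z": 0,"wx": 0,"wy": 0,"wz": 0,"claw": 1},
    {"x": 0,"y": 0,"z": 0,"wx": 0,"wy": 0,"wz": 0,"claw": 1}
  ]
}}

```text
time_s: 13.75
tool_pos: [0.5525, 0.1059, 0.0408]
ee_rot: [0.0, 0.026, 1.0, 0.0]
ft_force: [-0.8, 0.3, 1.0]
width: -0.0
finger_force: 0.9
```

Call:
{"op": "jog_arm", "data": {
  "commands": [
    {"x": -1.5,"y": 0,"z": 0,"wx": 0,"wy": 0,"wz": 0,"claw": 1},
    {"x": 0,"y": 0,"z": 0,"wx": 0,"wy": 0,"wz": 0,"claw": 1},
    {"x": 0,"y": 0,"z": 0,"wx": 0,"wy": 0,"wz": 0,"claw": 1}
  ]
}}

```text
time_s: 14.05
tool_pos: [0.5539, 0.1058, 0.0408]
ee_rot: [0.0, 0.026, 1.0, 0.0]
ft_force: [-3.2, -0.1, 2.3]
width: 0.0002
finger_force: 1.1
```

Call:
{"op": "jog_arm", "data": {
  "commands": [
    {"x": -1.5,"y": 0,"z": 0,"wx": 0,"wy": 0,"wz": 0,"claw": 1},
    {"x": 0,"y": 0,"z": 0,"wx": 0,"wy": 0,"wz": 0,"claw": 1},
    {"x": 0,"y": 0,"z": 0,"wx": 0,"wy": 0,"wz": 0,"claw": 1}
  ]
}}

```text
time_s: 14.35
tool_pos: [0.554, 0.1058, 0.0407]
ee_rot: [-0.001, 0.026, 1.0, -0.0]
ft_force: [-5.1, 1.5, 3.7]
width: 0.0001
finger_force: 2.8
```

Call:
{"op": "jog_arm", "data": {
  "commands": [
    {"x": -1.5,"y": 0,"z": 0,"wx": 0,"wy": 0,"wz": 0,"claw": 1},
    {"x": 0,"y": 0,"z": 0,"wx": 0,"wy": 0,"wz": 0,"claw": 1},
    {"x": 0,"y": 0,"z": 0,"wx": 0,"wy": 0,"wz": 0,"claw": 1}
  ]
}}

```text
time_s: 14.65
tool_pos: [0.554, 0.1058, 0.0407]
ee_rot: [-0.003, 0.026, 1.0, -0.0]
ft_force: [-9.3, -0.3, 6.8]
width: 0.0001
finger_force: 4.4
```

Call:
{"op": "jog_arm", "data": {
  "commands": [
    {"x": 5,"y": 0,"z": 0,"wx": 0,"wy": 0,"wz": 0,"claw": 1},
    {"x": 10,"y": 0,"z": 0,"wx": 0,"wy": 0,"wz": 0,"claw": 1},
    {"x": 10,"y": 0,"z": 0,"wx": 0,"wy": 0,"wz": 0,"claw": 1},
    {"x": 0,"y": 0,"z": -25,"wx": 0,"wy": 0,"wz": 0,"claw": 1},
    {"x": 0,"y": 0,"z": -35,"wx": 0,"wy": 0,"wz": 0,"claw": 1},
    {"x": 35,"y": 0,"z": -35,"wx": 0,"wy": 0,"wz": 0,"claw": 1},
    {"x": 40,"y": 0,"z": -25,"wx": 0,"wy": 0,"wz": 0,"claw": 1},
    {"x": 45,"y": 0,"z": 0,"wx": 0,"wy": 0,"wz": 0,"claw": 1},
    {"x": 45,"y": 0,"z": 0,"wx": 0,"wy": 0,"wz": 0,"claw": 1},
    {"x": 0,"y": 0,"z": 0,"wx": 0,"wy": 0,"wz": 0,"claw": 1},
    {"x": 0,"y": 0,"z": 0,"wx": 0,"wy": 0,"wz": 0,"claw": 1},
    {"x": 0,"y": 0,"z": 0,"wx": 0,"wy": 0,"wz": 0,"claw": 1}
  ]
}}

```text
time_s: 15.85
tool_pos: [0.368, 0.1155, 0.1609]
ee_rot: [0.001, 0.026, 1.0, 0.0]
ft_force: [0.1, -0.1, -0.7]
width: -0.0001
finger_force: 0.0
```

```bash
python3 - <<'E'
from m import *
for n in("top","side"):
    im,d=imaging.read_camera(n); measure(n,im,False)
    h=cv2.cvtColor(im,cv2.COLOR_BGR2HSV).astype(int); H,S,V=h[...,0],h[...,1],h[...,2]
    g=(H>45)&(H<85)&(S>100)&(V>70); P=W(n,g,.05); P=P[np.hypot(*(P-[.586,.102]).T)<.045]; print("ring",len(P),circ(P))
    cv2.imwrite(f"pics/{n}7.png",cv2.resize(im[130:270,230:390],None,fx=5,fy=4.25,interpolation=2)[:595])
s=arm.sense(); print(s["tool_pos"],s["ft_force"])
E
```

```text
top knob minEncl [array([585.7, 103.6]), np.float64(21.4)] mean [0.5854 0.1035]
ring 134 (array([0.58588294, 0.1028411 ]), np.float64(0.03017990740829887))
side knob minEncl [array([554.5, 124.1]), np.float64(63.3)] mean [0.5794 0.0911]
ring 45 (array([0.58646038, 0.1018785 ]), np.float64(0.029705293506271945))
[0.36818748 0.11542646 0.16081443] [ 0.55193976 -0.0435761   0.76469897]
```

View pics/side7.png

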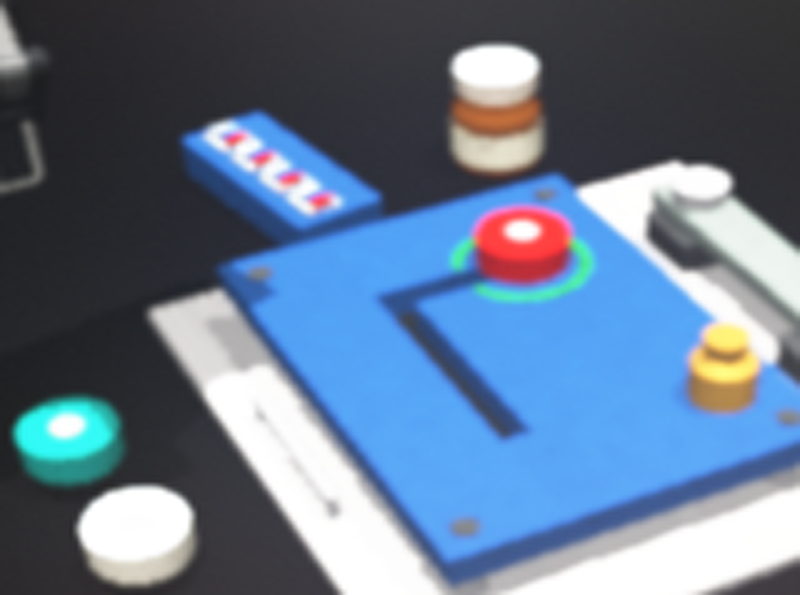

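The knob sits upright at (522,245), centred in the green ring against the stop. The neighbouring things are undisturbed and the arm is clear.

```bash
python3 -c "from workcell import close_job; print(close_job())"
```

```text
the job is handed in; nothing more can be done
None
```

The red knob was pushed along the slot, round the corner and home against the end stop inside the green ring; the final pictures show it upright with its neighbours in place, and the job is handed in with the arm clear.

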